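# Two-key interlock reset

### The arm

A 6-joint arm with a two-finger parallel gripper is mounted at the origin on a cart in front of the work surface, level with it; the furniture and walls round the work are solid. World frame = base frame: x ahead of the robot, y to its left, z up, the work surface at z = 0. Lengths are in mm, angles in degrees, forces in N, time in s.
With the tool pointing down it reaches from about 300 to 750 mm from the base axis. Payload 8.5 kg.
Tool frame: the origin (TCP) lies midway between the tips of the shut fingers; the grasp point (between the pads) lies 19 mm behind it (robot.grip_depth is the z of the grasp point in the tool frame, in mm); z points along the fingers, y is the line along which they close (so a half turn about z gives the same grasp; the last joint's range is limited). The gripper opens to 88 mm and grips with 3 to 60 N. Pads are 18 mm wide; open, the fingers measure 123 mm over their backs; the gripper's body (75 mm by 187 mm) begins 45 mm behind the grasp point.
Start: joints at [-89.628, 21.807, 74.336, -0, 83.858, -12.336], TCP at [120.988, -536.509, 238.748] pointing down, gripper open.
Joint ranges: [-178.18, 178.18], [-50.72, 133.34], [12.68, 142.11], [-81.47, 261.47], [9.98, 163.14], [-165.26, 165.26]. Speed limits (degrees/s): [136.94, 136.94, 180, 180, 180, 180].

### API

Orientations are given as [roll, pitch, yaw] about the fixed x, y, z axes, in that order (R = Rz(yaw) Ry(pitch) Rx(roll)).
In Python, from bench import sensors, vision, ticket, robot gives the robot as it stands.
- The arm moves only by the tool apply_moves, never from a script. Its argument "targets" is a list that holds one entry, the list of rows, each a list of 7 numbers: the shift along the tool's x, y, z in cm, then the turn, a rotation vector about the tool's x, y, z in degrees, then the closure, from -1 (fully open) to 1 (shut), so that 0 is half open. In form: [[[x, y, z, rx, ry, rz, hand], ...]]. A call has 1 to 20 rows; each row is the pose to reach, as a shift and turn from the pose commanded when the call began, along the tool's axes at that moment; what a row does not reach only later rows make up. A row lasts 1/10 s, in which the tool goes at most 50 mm and 8.59 degrees, less where a joint would pass 70% of its speed; a pose out of reach is approached as far as the arm can. A call with a gripper value outside its range is refused whole. The fingers move at their own pace and stop on an object; "newtons" is the grip in N (left out, the last holds). Time passes only in rows, so rows that repeat a pose let the fingers close. It gives the time, the measured TCP pose, the force, the opening and the grip force at its end, in the units of the state.
- sensors.observe(): the state, without advancing time (a new reading comes with each control period).
- vision.capture(name): name is "scene" or "top" or "wrist"; returns a dict with "frame" (384x512x3 uint8, red, green, blue), "fx", "fy", "cx", "cy" (pixels), "origin" and "orientation" of the camera in the world; the wrist camera has in their place "T_tool_cam" (4x4, takes a point from camera to tool coordinates, whose origin is the TCP and whose axes are the flange's). Camera axes: x right, y down, z forward; pixel columns grow to the right and rows downward; lengths in mm; the calibration is good to about 2 mm. The wrist camera is an equidistant fisheye: a pixel r from the principal point sees the ray r / f radians off the axis. A picture is of the moment at which its call begins: read the wrist's pose just before it. There is no depth.
- ticket.sign_off(): hands the job in; it is judged then, once.
The state is a dict: "time": time; "joint_positions": joint angles; "joint_vel": joint speeds; "joint_torque": joint torques, N m; "ee_pos": TCP position; "orientation": TCP orientation; "ft_force": force on the tool from outside, world axes, zero at the start; "ft_torque": the same for the moment, N m; "finger_gap": opening from 0.0 (shut) to 1.0 (fully open); "gripper_force": force on a finger pad.
Only numpy, scipy, OpenCV 4.12 (cv2) and the standard library are available. Lean on these libraries where they do the work, as an engineer would, in place of code of your own. Each camera call takes 0.05 s, during which the arm holds its last target. There are 200 camera calls.

### The job

Reset the interlock on the grey bench console: with a finger push the metal guard that covers its keys back, away from the keys, as far as it goes, then press the two round keys at the same time, one fingertip on each, hold both fully down for three seconds and let go, so that they spring up. Never press one round key without the other, do not press the small square key between them, and leave the guard pushed back. Nothing is to be picked up: the console stays where it stands, and so do the other things on the worktop.

Things in the scene. Friction and masses are not known exactly. Their poses are not given: they have to be found in the camera images.
- console: grey control box standing loose on rubber feet, 0.7 to 1 kg, 130 (x) x 230 (y) mm, flat top 46 mm above the worktop. Origin: centre of its underside. Its x points from its front (facing the robot, yaw within 0.5 rad) to its back, y to its left along the row of keys, z up. It carries the keys and the guard. It skids if pushed sideways with more than about 5 N, e.g. after the guard has met its stop
- guard (a joint): how far the bare-metal guard has been pushed back, in m: 0 = forward, covering all three keys; 0.055 = back against its stop, keys free. It slides along the console's +x on two rails against about 1.5 N of friction and stays where it is left; it starts 0 to 12 mm back. It is a hood 44 mm deep (x) and 122 mm wide (y), its roof 18 mm above the console's top
- guard_face (a point): middle of the guard's upright front face (100 mm wide), moves with the guard; 76 mm above the worktop, 52 mm in front of the console's centre when the guard is at 0. The face rises from the roof (64 mm above the worktop) to 87 mm; behind it the metal slopes down to the back. Push here with the outside of a fingertip along the console's +x; the way in from the front is free
- key_left (a joint): press depth of the left round key in m: 0 = up, 0.008 = fully down. A spring: 1 N to start it, 5 N at full depth; comes up by itself
- key_right (a joint): press depth of the right round key, same values and spring
- key_left_top (a point): centre of the left round key's top, moves with the key. White round key 28 mm in diameter, its top 12 mm above the console's top when up (58 mm above the worktop) and 4 mm when fully down; 30 mm in front of and 29 mm to the left of the console's centre. A flat bezel ring 38 mm across and 3 mm high surrounds it
- key_right_top (a point): the same of the right round key, 58 mm from the left one, 29 mm to the right of the console's centre
- square_key (a joint): press depth of the square key in m: 0 = up, 0.004 = fully down; leave it alone
- square_key_top (a point): centre of the top of the small white square key, 14 x 14 mm, midway between the round keys; its top is 5 mm above the console's top, so 1 mm above the round keys when these are fully down
- bench_timer: white bench timer, 37x68x49 mm, loose, close beside the console; a bystander. Origin: centre of its underside
- tape_roll: roll of beige tape lying flat, 85x85x19 mm, loose, close beside the console; a bystander. Origin: centre of its underside
- dropper: small amber dropper bottle, 31x31x72 mm, loose, close beside the console; a bystander. Origin: centre of its underside
- microtube: small white microtube lying down, 16x41x13 mm, loose, close beside the console; a bystander. Origin: centre of its underside
- marker: white marker pen with black cap lying down, 13x134x15 mm, loose, close beside the console; a bystander. Origin: centre of its underside
- petri_dish: flat clear petri dish, 91x91x15 mm, loose, at the left front of the worktop; a bystander. Origin: centre of its underside

How it is judged (in metres and radians):
On the way, in this order (a step that is already met when the one before it is completed fails the run):
1. the guard is pushed back (value of joint guard above 0.045 m and value of joint each of key_left, key_right, square_key below 0.0015 m), for 0.2 s.
2. both round keys are held down together for 2.5 s by the fingers, guard back (value of joint each of key_left, key_right above 0.006 m and value of joint guard above 0.045 m and contact force between the fingers and key_left above 0.5 N and contact force between the fingers and key_right above 0.5 N), for 2.5 s.
At the end, for the whole second after the job is handed in: All three keys are up (within 1.5 mm), the guard is at least 45 mm back, and the console stands still and flat within 30 mm of where it stood (all of step 1 and linear speed of console below 0.01 m/s and distance of console from where it was at the start of the episode below 0.03 m and angle between console's own z axis and vertical below 0.05 rad); the robot touches nothing.
It fails at once if one round key is pressed (6 mm or more) while the other is up (less than 2 mm) ((value of joint key_left above 0.006 m and value of joint key_right below 0.002 m) or (value of joint key_right above 0.006 m and value of joint key_left below 0.002 m)).
It fails at once if the square key is pressed (2.5 mm or more) (value of joint square_key above 0.0025 m).
It fails at once if the console is lifted by 10 mm, tipped, or shoved by more than 30 mm ((distance of console from where it was at the start of the episode above 0.03 m or height (world z) of console above 0.01 m) or angle between console's own z axis and vertical above 0.1 rad).
It fails at once if another thing on the worktop is moved by more than 30 mm or lifted by 20 mm ((distance of bench_timer from where it was at the start of the episode above 0.03 m or height (world z) of bench_timer above 0.02 m) or (distance of tape_roll from where it was at the start of the episode above 0.03 m or height (world z) of tape_roll above 0.02 m) or (distance of dropper from where it was at the start of the episode above 0.03 m or height (world z) of dropper above 0.02 m) or (distance of microtube from where it was at the start of the episode above 0.03 m or height (world z) of microtube above 0.02 m) or (distance of marker from where it was at the start of the episode above 0.03 m or height (world z) of marker above 0.02 m) or (distance of petri_dish from where it was at the start of the episode above 0.03 m or height (world z) of petri_dish above 0.02 m)).
It also fails if it takes over 58 s, if anything falls off the work surface, if the arm or the gripper's body presses on something with over 40 N, if the wrist force passes 120 N, or if a joint passes its speed limit or range.

## Working session

There is one attempt and no reset: what is moved stays moved. The work goes in short steps, Python scripts to look and compute and a tool call to move; the robot and the scene stay as the last step left them, time stands still between calls to the robot, and variables do not carry over. Pictures are saved under pics/ and viewed, at most 10 in all, crops included, and the job is handed in when it is done.

Besides the shell and the picture viewer there is one more tool, called after "Request:" by a JSON object that holds its "fn" and its "kwargs". apply_moves: Moves the arm, as the interface text tells. Its arguments: {"type":"object","properties":{"targets":{"type":"array"},"newtons":{"type":"number"}},"required":["targets"]}

```bash
mkdir -p pics; cat > h.py <<'E'
from bench import sensors, vision, ticket, robot
import numpy as np, cv2
from scipy.spatial.transform import Rotation as R
def ray(c,u,v):
    o=np.array(c["origin"],float); q=c["orientation"]
    M=R.from_euler('xyz',q,degrees=True).as_matrix() if np.size(q)==3 else np.array(q)
    return o, M@np.array([(u-c["cx"])/c["fx"],(v-c["cy"])/c["fy"],1])
def atz(c,u,v,z):
    o,d=ray(c,u,v); return o+d*(z-o[2])/d[2]
E
python3 - <<'E'
from h import *
for n in("scene","top"):
    c=vision.capture(n); cv2.imwrite(f"pics/{n}.png",cv2.resize(c["frame"][:,:,::-1],(800,600),interpolation=2))
    print({k:v for k,v in c.items() if k!="frame"})
s=sensors.observe();print(s)
E
```

```text
{'fx': 458.5512214362111, 'fy': 458.5512214362111, 'cx': 261.217755991073, 'cy': 190.36112128478246, 'origin': array([  24.66548895, -561.5422183 , 1100.24078813]), 'orientation': array([-140.16238322,    0.7573348 ,  -40.61590402])}
{'fx': 485.84696486886975, 'fy': 485.84696486886975, 'cx': 256.4998258806042, 'cy': 193.61795550734766, 'origin': array([ 456.74923967,  105.53087443, 1287.24729857]), 'orientation': array([-176.64057924,    0.24957715,  -88.74321329])}
{'time': 0.1, 'joint_positions': array([-8.96268083e+01,  2.18352315e+01,  7.43776265e+01,  5.23540788e-04,
        8.38581335e+01, -1.23384533e+01]), 'joint_vel': array([ 0.09054113, -0.06369318, -0.12085339,  0.04472136, -0.03305021,
        0.02486667]), 'joint_torque': array([ 3.77928314e-03, -4.38648999e+01, -2.24907768e+01,  7.14904186e-02,
        3.42675461e-02, -8.20506193e-05]), 'ee_pos': array([ 120.99779614, -536.27442925,  238.23369771]), 'orientation': array([-1.79930759e+02, -1.56783322e-02,  1.27115791e+01]), 'ft_force': array([ 0.3293278 ,  0.97997981, -0.70751194]), 'ft_torque': array([ 0.01073844,  0.04184947, -0.05319736]), 'gripper_force': 0.0, 'finger_gap': 0.999001757636947}
```

View pics/top.png

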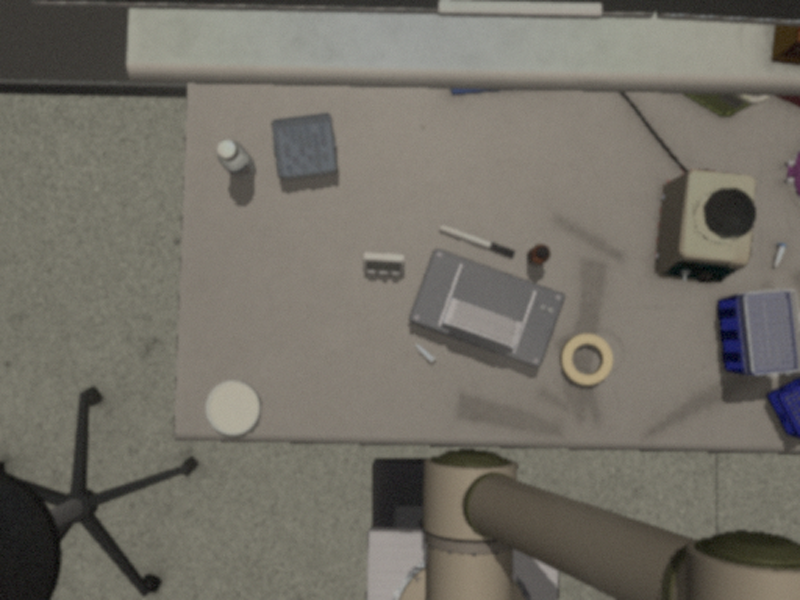

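View pics/scene.png

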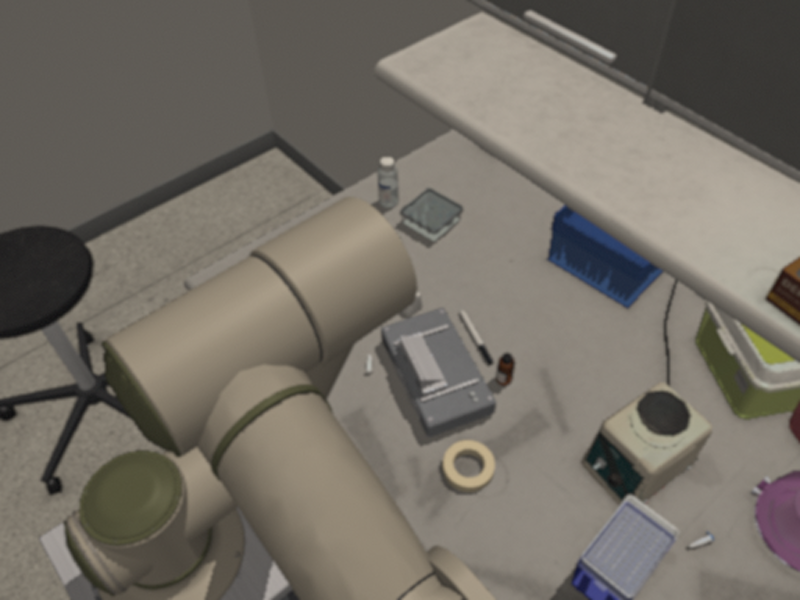

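The top view shows the console with corners near (437,250), (563,293), (538,370) and (410,322) in the 800x600 picture. The guard is in its front half, and the dropper, marker, tape, tube and timer stand around it. I'll crop in closer.

```bash
python3 - <<'E'
from h import *
c=vision.capture("top"); f=c["frame"][150:246,250:378][:,:,::-1]
cv2.imwrite("pics/topc.png",cv2.resize(f,(768,576),interpolation=cv2.INTER_CUBIC))
E
```

```text
(no output)
```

View pics/topc.png

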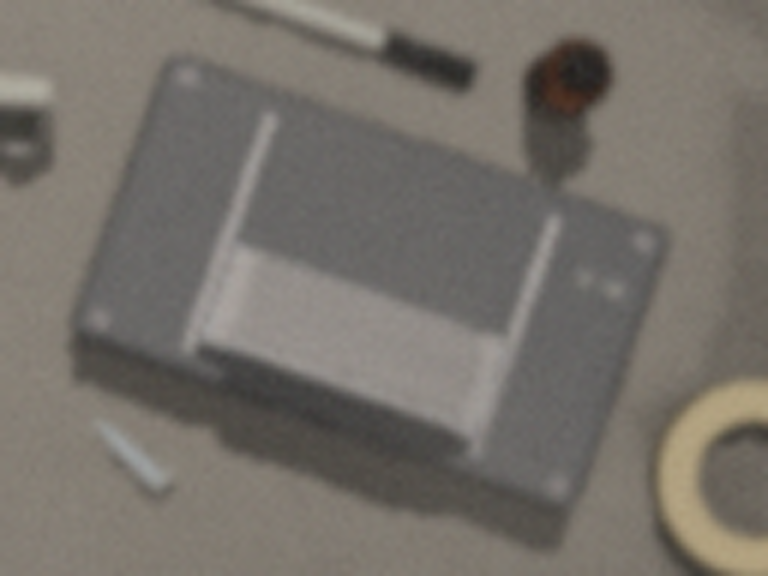

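The crop shows the console's top corners at about (168,58), (664,228), (570,508) and (76,335), with screws at (188,76), (644,242), (558,487) and (98,320). The guard's front face is the dark band from (205,345) to (470,445).

```bash
python3 - <<'E'
from h import *
c=vision.capture("top")
P=lambda u,v,z:atz(c,250+(u+.5)/6-.5,150+(v+.5)/6-.5,z)
S=np.array([P(*p,46) for p in[(188,76),(644,242),(558,487),(98,320)]])
C=np.array([P(*p,46) for p in[(168,58),(664,228),(570,508),(76,335)]])
for Q in(S,C):
    print(Q.mean(0).round(1),[np.linalg.norm(Q[i]-Q[(i+1)%4]).round(1) for i in range(4)])
    dy=(Q[0]-Q[1]+Q[3]-Q[2]); dx=(Q[0]-Q[3]+Q[1]-Q[2])
    print(np.degrees([np.arctan2(-dy[0],dy[1]),np.arctan2(dx[1],dx[0])]).round(2))
o=S.mean(0)[:2];t=np.arctan2(*( (S[0]-S[1]+S[3]-S[2])[:2]*[-1,1]));M=np.array([[np.cos(t),-np.sin(t)],[np.sin(t),np.cos(t)]])
print("yaw",np.degrees(t))
for n,p in dict(gbl=(240,245,64),gbr=(505,335,64),gfl=(205,345,87),gfr=(470,440,87),dropper=(580,70,72),tapeL=(660,470,19),tubetop=(97,422,10),tuber=(165,490,10),markcap=(472,75,12)).items():
    w=P(*p);print(n,w.round(),((w[:2]-o)@M).round(1))
s=sensors.observe(); print(s["ee_pos"],s["orientation"])
print([x for x in dir(robot) if x[0]!='_'])
print(vision.capture("wrist").get("T_tool_cam"))
E
```

```text
[525.4 -28.3  46. ] [np.float64(206.8), np.float64(110.8), np.float64(207.6), np.float64(111.4)]
[-18.81 -18.84]
[525.  -27.2  46. ] [np.float64(223.6), np.float64(126.0), np.float64(222.0), np.float64(125.0)]
[-17.94 -17.52]
yaw -18.81201986464793
gbl [538.  29.  64.] [-6.4 58.6]
gbr [503. -83.  64.] [ -3.8 -58.7]
gfl [495.  44.  87.] [-52.   58.9]
gfr [459. -65.  87.] [-51.4 -56.5]
dropper [ 614. -111.   72.] [110.9 -50. ]
tapeL [ 448. -157.   19.] [ -32.1 -147.4]
tubetop [463.  87.  10.] [-96.3  88.9]
tuber [434.  57.  10.] [-114.    50.9]
markcap [619. -75.  12.] [103.4 -13.8]
[ 120.98708452 -536.3566816   238.39936   ] [-1.79953164e+02 -9.79119783e-03  1.27076768e+01]
['MotionError', 'grip_depth']
[[-6.07974038e-04 -9.57224061e-01 -2.89347072e-01  7.37062976e+01]
 [ 9.99999761e-01 -6.77354564e-04  1.39646114e-04  1.77787359e-01]
 [-3.29663180e-04 -2.89346918e-01  9.57224243e-01 -1.46838046e+02]
 [ 0.00000000e+00  0.00000000e+00  0.00000000e+00  1.00000000e+00]]
```

Console: centre about (525,-28), yaw about -18.5°, guard near 0, and the sizes match those given. Next I'll work out the move to a standoff in front of the guard.

```bash
cat >> h.py <<'E'
CON=np.array([525.2,-28.0]); YAW=-18.4
def world(x,y,z,con=CON,yaw=YAW):
    t=np.radians(yaw); return np.r_[con+[x*np.cos(t)-y*np.sin(t),x*np.sin(t)+y*np.cos(t)],z]
def move(p,yaw=YAW):
    s=sensors.observe(); A=R.from_euler('xyz',s["orientation"],degrees=True); B=R.from_euler('xyz',[180,0,yaw],degrees=True)
    print("t",round(s["time"],2),"shift cm",(A.inv().apply(p-s["ee_pos"])/10).round(2),"rot",(A.inv()*B).as_rotvec(degrees=True).round(2))
E
python3 - <<'E'
from h import *
p=world(-100,0,150);print(p);move(p)
E
```

```text
[430.31239884   3.56490369 150.        ]
t 0.25 shift cm [ 42.05 -45.86   8.88] rot [-0.04  0.   31.11]
```

Request:
{"fn": "apply_moves", "kwargs": {"targets": [[[42,-45.9,0,0,0,31.1,0.08],[42,-45.9,0,0,0,31.1,0.08],[42,-45.9,0,0,0,31.1,0.08],[42,-45.9,0,0,0,31.1,0.08],[42,-45.9,0,0,0,31.1,0.08],[42,-45.9,0,0,0,31.1,0.08],[42,-45.9,0,0,0,31.1,0.08],[42,-45.9,0,0,0,31.1,0.08],[42,-45.9,0,0,0,31.1,0.08],[42,-45.9,0,0,0,31.1,0.08],[42,-45.9,0,0,0,31.1,0.08],[42,-45.9,0,0,0,31.1,0.08],[42,-45.9,0,0,0,31.1,0.08],[42,-45.9,0,0,0,31.1,0.08],[42,-45.9,0,0,0,31.1,0.08],[42,-45.9,0,0,0,31.1,0.08],[42,-45.9,5,0,0,31.1,0.08],[42,-45.9,8.9,0,0,31.1,0.08],[42,-45.9,8.9,0,0,31.1,0.08],[42,-45.9,8.9,0,0,31.1,0.08]]]}}

```text
time: 2.25
ee_pos: [430.0, 2.8, 150.7]
orientation: [180.0, -0.0, -18.5]
ft_force: [0.3, 0.1, 0.5]
finger_gap: 0.461
gripper_force: 0.0
```

```bash
python3 - <<'E'
from h import *
s=sensors.observe(); c=vision.capture("wrist")
print(s["time"],s["ee_pos"],s["orientation"],s["finger_gap"],{k:c[k] for k in c if k not in("frame","T_tool_cam")})
cv2.imwrite("pics/w1.png",cv2.resize(c["frame"][:,:,::-1],(800,600),interpolation=cv2.INTER_CUBIC))
move(world(-100,0,150))
E
```

```text
2.25 [429.96216127   2.77049827 150.71815863] [ 1.79997789e+02 -6.33979353e-03 -1.84778196e+01] 0.4608037649219891 {'fx': 297.3186396354542, 'fy': 297.3186396354542, 'cx': 253.9492512861704, 'cy': 192.85396773751935}
t 2.3 shift cm [-0.05 -0.07  0.14] rot [-0.01 -0.14 -0.06]
```

View pics/w1.png

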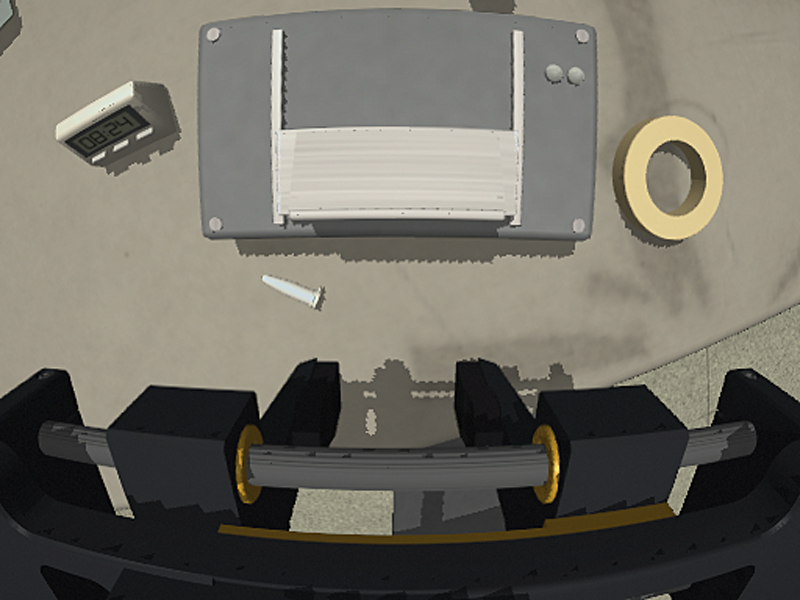

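The wrist view shows the console well aligned. The screws are at (213,35), (582,36), (579,226) and (215,225), and the guard's front upper edge runs from (288,216) to (507,217). The fingertips are near (320,360) and (475,360).

```bash
cat >> h.py <<'E'
def wr(c,s,u,v,z):
    T=c["T_tool_cam"]; x=np.array([u-c["cx"],v-c["cy"]]); r=np.hypot(*x); th=r/c["fx"]
    d=np.r_[x/r*np.sin(th),np.cos(th)]
    A=R.from_euler('xyz',s["orientation"],degrees=True).as_matrix()
    o=s["ee_pos"]+A@T[:3,3]; d=A@T[:3,:3]@d
    return o+d*(z-o[2])/d[2]
E
python3 - <<'E'
from h import *
s=sensors.observe(); c=vision.capture("wrist"); k=512/800
P=lambda u,v,z:wr(c,s,(u+.5)*k-.5,(v+.5)*k-.5,z)
S=np.array([P(*p,46) for p in[(213,35),(582,36),(579,226),(215,225)]])
print(S.mean(0),[np.linalg.norm(S[i]-S[(i+1)%4]).round(1) for i in range(4)])
dy=(S[0]-S[1]+S[3]-S[2]);t=np.degrees(np.arctan2(-dy[0],dy[1]));print("yaw",t)
o=S.mean(0)[:2];M=R.from_euler('z',t,degrees=True).as_matrix()[:2,:2]
for n,p in dict(gl=(288,213,87),gr=(507,213,87),gm=(400,218,76),til=(338,362,150),tol=(300,362,150),tir=(457,362,150),tor=(495,362,150)).items():
    w=P(*p);print(n,w.round(1),((w[:2]-o)@M).round(1), "tool",((w-s["ee_pos"])[:2]@M).round(1))
E
```

```text
[524.43365984 -29.45504905  46.        ] [np.float64(208.5), np.float64(111.3), np.float64(209.0), np.float64(111.3)]
yaw -18.64945553157912
gl [496.7  33.2  87. ] [-46.3  50.5] tool [53.  49.9]
gr [464.5 -63.   87. ] [-46.  -50.9] tool [ 53.3 -51.5]
gm [476.2 -14.7  76. ] [-50.5  -1.5] tool [48.8 -2. ]
til [443.5  19.5 150. ] [-92.3  20.5] tool [ 7. 20.]
tol [447.7  32.6 150. ] [-92.6  34.2] tool [ 6.7 33.7]
tir [430.3 -20.1 150. ] [-92.2 -21.2] tool [  7.1 -21.8]
tor [425.7 -33.  150. ] [-92.4 -34.9] tool [  6.9 -35.5]
```

```bash
sed -i 's/^CON=.*/CON=np.array([524.6,-29.0]); YAW=-18.6/' h.py; python3 - <<'E'
from h import *
move(world(-80,0,72));move(world(-22,0,72))
E
```

```text
t 2.35 shift cm [1.89 0.04 7.97] rot [-0.01 -0.2   0.16]
t 2.35 shift cm [7.69 0.06 7.99] rot [-0.01 -0.2   0.16]
```

Request:
{"fn": "apply_moves", "kwargs": {"targets": [[[1.9,0,4,0,0,0.2,0.04],[1.9,0,7.8,0,0,0.2,0.04],[1.9,0,7.8,0,0,0.2,0.04],[2.5,0,7.8,0,0,0.2,0.04],[3,0,7.8,0,0,0.2,0.04],[3.5,0,7.8,0,0,0.2,0.04],[4,0,7.8,0,0,0.2,0.04],[4.5,0,7.8,0,0,0.2,0.04],[5,0,7.8,0,0,0.2,0.04],[5.5,0,7.8,0,0,0.2,0.04],[6,0,7.8,0,0,0.2,0.04],[6.5,0,7.8,0,0,0.2,0.04],[7,0,7.8,0,0,0.2,0.04],[7.5,0,7.8,0,0,0.2,0.04],[7.5,0,7.8,0,0,0.2,0.04],[7.5,0,7.8,0,0,0.2,0.04]]]}}

```text
time: 3.95
ee_pos: [501.1, -20.0, 71.7]
orientation: [-180.0, -0.0, -18.6]
ft_force: [0.7, -0.1, 0.2]
finger_gap: 0.478
gripper_force: 0.0
```

```bash
python3 - <<'E'
from h import *
s=sensors.observe(); c=vision.capture("wrist")
print(s["time"],s["ee_pos"],s["orientation"],s["ft_force"])
cv2.imwrite("pics/w2.png",cv2.resize(c["frame"][:,:,::-1],(800,600),interpolation=cv2.INTER_CUBIC))
move(world(-8,0,72))
E
```

```text
3.95 [501.11182723 -20.03842161  71.6719474 ] [-1.79993318e+02 -2.15788830e-02 -1.85891669e+01] [ 0.70016345 -0.05303465  0.17879344]
t 4.0 shift cm [ 1.73  0.1  -0.03] rot [-0.01 -0.02  0.01]
```

View pics/w2.png

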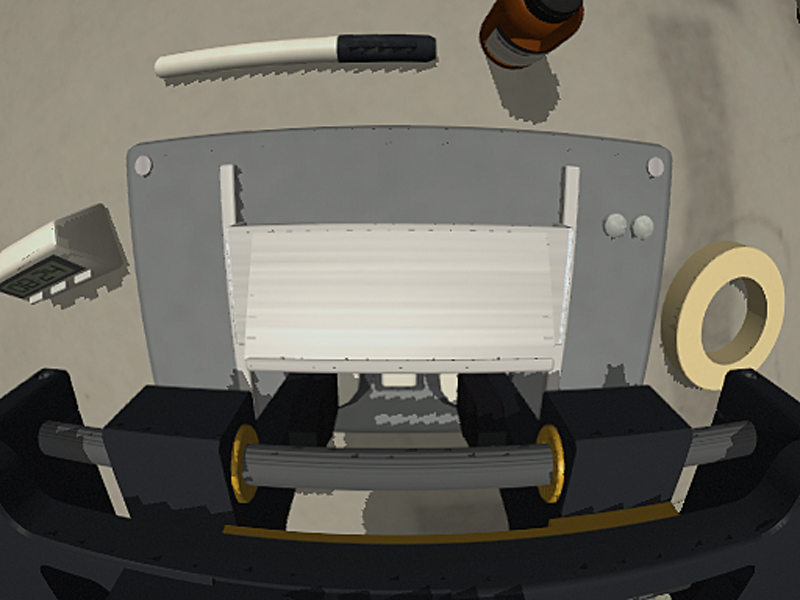

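The guard has slid part of the way. Both fingertips are against its face at y≈365, and the square key shows at (400,380) between them. The rear screws are at (143,165) and (655,166), and the console has not turned. I'll check the remaining distance.

```bash
python3 - <<'E'
from h import *
s=sensors.observe(); c=vision.capture("wrist"); k=512/800
P=lambda u,v,z:wr(c,s,(u+.5)*k-.5,(v+.5)*k-.5,z)
t=np.radians(YAW);M=np.array([[np.cos(t),-np.sin(t)],[np.sin(t),np.cos(t)]])
print("tcp",(s["ee_pos"][:2]-CON)@M)
for n,p in dict(sl=(143,165,46),sr=(655,166,46),back=(400,225,64),face=(400,360,87),railL=(228,165,54),sq=(400,380,51)).items():
    w=P(*p);print(n,w.round(1),((w[:2]-CON)@M).round(1))
E
```

```text
tcp [-25.26154236   0.9888899 ]
sl [609.2  51.5  46. ] [ 54.5 103.3]
sr [ 542.6 -145.6   46. ] [  54.2 -104.7]
back [551.6 -38.9  64. ] [28.7 -0.8]
face [515.  -26.5  87. ] [-9.9 -0.7]
railL [592.7  13.3  54. ] [51.1 61.9]
sq [491.4 -18.8  51. ] [-34.7  -0.9]
```

Request:
{"fn": "apply_moves", "kwargs": {"targets": [[[0.4,0,0,0,0,0,0.04],[0.8,0,0,0,0,0,0.04],[1.1,0,0,0,0,0,0.04],[1.4,0,0,0,0,0,0.04],[1.6,0,0,0,0,0,0.04],[1.7,0,0,0,0,0,0.04],[1.7,0,0,0,0,0,0.04],[1.7,0,0,0,0,0,0.04]]]}}

```text
time: 4.85
ee_pos: [517.2, -25.6, 71.8]
orientation: [180.0, -0.0, -18.6]
ft_force: [0.3, 1.0, 0.6]
finger_gap: 0.477
gripper_force: 0.0
```

Request:
{"fn": "apply_moves", "kwargs": {"targets": [[[0.1,0,0,0,0,0,0.04],[0.2,0,0,0,0,0,0.04],[0.2,0,0,0,0,0,0.04]]]}}

```text
time: 5.15
ee_pos: [518.1, -25.9, 71.8]
orientation: [180.0, 0.1, -18.6]
ft_force: [-5.0, 0.9, 4.8]
finger_gap: 0.481
gripper_force: 2.7
```

The force has risen to 5 N, so the guard is at its stop. I'll back off, rise and look.

Request:
{"fn": "apply_moves", "kwargs": {"targets": [[[-1,0,0,0,0,0,0.04],[-3,0,0,0,0,0,0.04],[-5,0,-2,0,0,0,0.04],[-7,0,-4,0,0,0,0.04],[-7,0,-4,0,0,0,0.04],[-7,0,-4,0,0,0,0.04]]]}}

```text
time: 5.75
ee_pos: [452.9, -3.9, 111.9]
orientation: [-180.0, -0.1, -18.6]
ft_force: [0.7, 0.2, 0.4]
finger_gap: 0.478
gripper_force: 0.0
```

```bash
python3 - <<'E'
from h import *
s=sensors.observe(); c=vision.capture("wrist")
print(s["time"],s["ee_pos"],s["orientation"],s["ft_force"])
cv2.imwrite("pics/w3.png",cv2.resize(c["frame"][:,:,::-1],(800,600),interpolation=cv2.INTER_CUBIC))
E
```

```text
5.75 [452.9190286   -3.87704649 111.89544564] [-1.79995950e+02 -1.09212270e-01 -1.85861667e+01] [0.65532266 0.15477094 0.41717064]
```

View pics/w3.png

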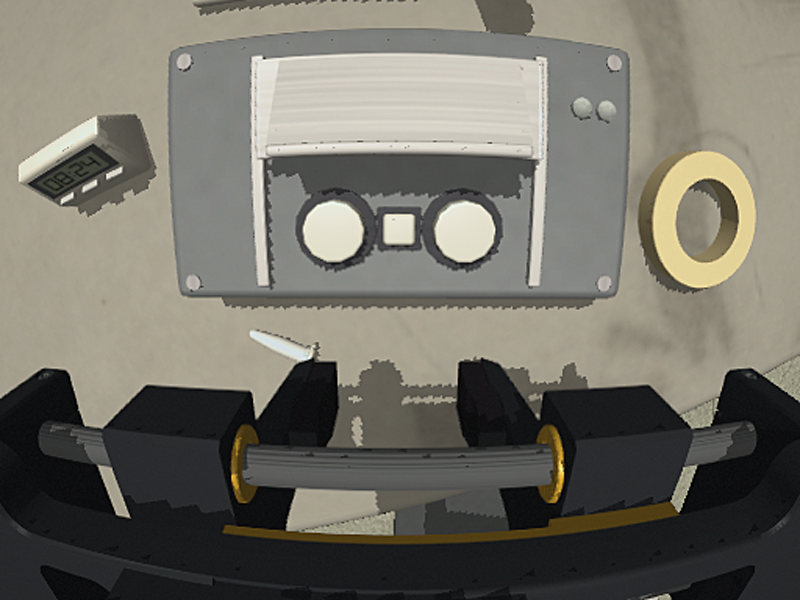

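The guard is fully back and all the keys are free. The round keys are centred at (334,231) and (465,231), and the square key is at (399,229).

```bash
python3 - <<'E'
from h import *
s=sensors.observe(); c=vision.capture("wrist"); k=512/800
P=lambda u,v,z:wr(c,s,(u+.5)*k-.5,(v+.5)*k-.5,z)
A=R.from_euler('xyz',s["orientation"],degrees=True)
for n,p in dict(kl=(334,231,58),kr=(465,231,58),sq=(399,229,51),s1=(183,62,46),s2=(614,63,46),s3=(603,283,46),s4=(193,282,46),tl_in=(337,362,112),tl_o=(298,362,112),tr_in=(459,362,112),tr_o=(497,362,112)).items():
    w=P(*p);print(n,w.round(1),A.inv().apply(w-s["ee_pos"]).round(1))
E
```

```text
kl [504.9   6.8  58. ] [ 45.7 -26.8  53.5]
kr [486.6 -47.4  58. ] [45.7 30.4 53.5]
sq [495.6 -20.   51. ] [45.4  1.6 60.5]
s1 [609.4  51.4  46. ] [ 130.5 -102.3   65.5]
s2 [ 542.7 -145.5   46. ] [130.1 105.5  65.5]
s3 [ 438.2 -109.5   46. ] [ 19.6 104.7  65.4]
s4 [504.8  86.4  46. ] [  20.2 -102.1   65.4]
tl_in [466.9  12.5 112. ] [  7.9 -20.   -0.6]
tl_o [471.2  25.7 112. ] [  7.7 -33.9  -0.6]
tr_in [453.4 -27.6 112. ] [ 7.9 22.2 -0.6]
tr_o [448.9 -40.3 112. ] [ 7.7 35.7 -0.6]
```

Request:
{"fn": "apply_moves", "kwargs": {"targets": [[[4.5,0.07,0,0,0,0,0.04],[4.5,0.07,2,0,0.1,0,0.04],[4.5,0.07,4,0,0.1,0,0.04],[4.5,0.07,4.9,0,0.1,0,0.04],[4.5,0.07,4.9,0,0.1,0,0.04],[4.5,0.07,4.9,0,0.1,0,0.04]]]}}

```text
time: 6.45
ee_pos: [495.3, -18.9, 62.9]
orientation: [180.0, -0.1, -18.6]
ft_force: [-0.5, -0.3, -0.2]
finger_gap: 0.481
gripper_force: 0.0
```

Request:
{"fn": "apply_moves", "kwargs": {"targets": [[[0,0,0.3,0,0,0,0.04],[0,0,0.5,0,0,0,0.04],[0,0,0.7,0,0,0,0.04],[0,0,0.9,0,0,0,0.04],[0,0,1.1,0,0,0,0.04],[0,0,1.2,0,0,0,0.04],[0,0,1.2,0,0,0,0.04]]]}}

```text
time: 7.15
ee_pos: [495.3, -18.8, 51.3]
orientation: [-180.0, -0.2, -18.6]
ft_force: [-1.6, -0.0, 8.6]
finger_gap: 0.479
gripper_force: 4.2
```

Request:
{"fn": "apply_moves", "kwargs": {"targets": [[[0,0,0.1,0,0,0,0.04],[0,0,0.2,0,0,0,0.04],[0,0,0.2,0,0,0,0.04]]]}}

```text
time: 7.45
ee_pos: [495.3, -18.8, 50.3]
orientation: [180.0, -0.2, -18.6]
ft_force: [-4.5, 2.0, 19.7]
finger_gap: 0.48
gripper_force: 9.6
```

```bash
python3 - <<'E'
from h import *
s=sensors.observe();print(s["ee_pos"],s["ft_force"],s["ft_torque"])
c=vision.capture("wrist")
cv2.imwrite("pics/w4.png",cv2.resize(c["frame"][:,:,::-1],(800,600),interpolation=cv2.INTER_CUBIC))
E
```

```text
[495.32498835 -18.83755861  50.25861058] [-4.54840985  1.99554504 19.71130302] [0.24361826 0.78840452 0.01633762]
```

View pics/w4.png

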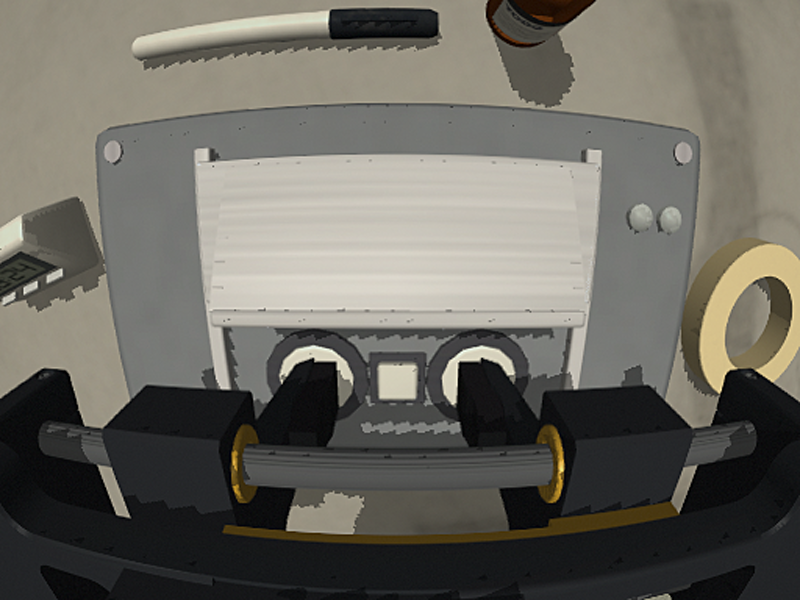

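Both fingertips are on the keys at (317,365) and (482,365), and the square key at (397,382) is clear. At 19.7 N the keys have bottomed. I'll hold for 3.2 s, then release straight up.

Request:
{"fn": "apply_moves", "kwargs": {"targets": [[[0,0,0,0,0,0,0.04],[0,0,0,0,0,0,0.04],[0,0,0,0,0,0,0.04],[0,0,0,0,0,0,0.04],[0,0,0,0,0,0,0.04],[0,0,0,0,0,0,0.04],[0,0,0,0,0,0,0.04],[0,0,0,0,0,0,0.04],[0,0,0,0,0,0,0.04],[0,0,0,0,0,0,0.04],[0,0,0,0,0,0,0.04],[0,0,0,0,0,0,0.04],[0,0,0,0,0,0,0.04],[0,0,0,0,0,0,0.04],[0,0,0,0,0,0,0.04],[0,0,0,0,0,0,0.04],[0,0,0,0,0,0,0.04],[0,0,0,0,0,0,0.04],[0,0,0,0,0,0,0.04],[0,0,0,0,0,0,0.04]]]}}

```text
time: 9.5
ee_pos: [495.4, -18.8, 50.3]
orientation: [180.0, -0.2, -18.6]
ft_force: [-4.8, 0.5, 19.3]
finger_gap: 0.481
gripper_force: 9.6
```

Request:
{"fn": "apply_moves", "kwargs": {"targets": [[[0,0,0,0,0,0,0.04],[0,0,0,0,0,0,0.04],[0,0,0,0,0,0,0.04],[0,0,0,0,0,0,0.04],[0,0,0,0,0,0,0.04],[0,0,0,0,0,0,0.04],[0,0,0,0,0,0,0.04],[0,0,0,0,0,0,0.04],[0,0,0,0,0,0,0.04],[0,0,0,0,0,0,0.04],[0,0,0,0,0,0,0.04],[0,0,0,0,0,0,0.04]]]}}

```text
time: 10.7
ee_pos: [495.3, -18.8, 50.2]
orientation: [-180.0, -0.2, -18.6]
ft_force: [-4.6, 0.8, 19.6]
finger_gap: 0.48
gripper_force: 9.6
```

Request:
{"fn": "apply_moves", "kwargs": {"targets": [[[0,0,-0.3,0,0,0,0.04],[0,0,-0.7,0,0,0,0.04],[0,0,-1.2,0,0,0,0.04],[0,0,-3,0,0,0,0.04],[0,0,-6,0,0,0,0.04],[-3,0,-8,0,0,0,0.04],[-6,0,-8,0,0,0,0.04],[-6,0,-8,0,0,0,0.04],[-6,0,-8,0,0,0,0.04],[-6,0,-8,0,0,0,0.04]]]}}

```text
time: 11.7
ee_pos: [438.8, 0.1, 128.5]
orientation: [-180.0, -0.1, -18.6]
ft_force: [-0.2, -0.0, 0.1]
finger_gap: 0.484
gripper_force: 0.0
```

```bash
python3 - <<'E'
from h import *
s=sensors.observe(); c=vision.capture("wrist")
print(s["time"],s["ee_pos"],s["ft_force"])
cv2.imwrite("pics/w5.png",cv2.resize(c["frame"][:,:,::-1],(800,600),interpolation=cv2.INTER_CUBIC))
E
```

```text
11.7 [4.38807179e+02 7.25281864e-02 1.28517275e+02] [-0.17062096 -0.04675856  0.09526692]
```

View pics/w5.png

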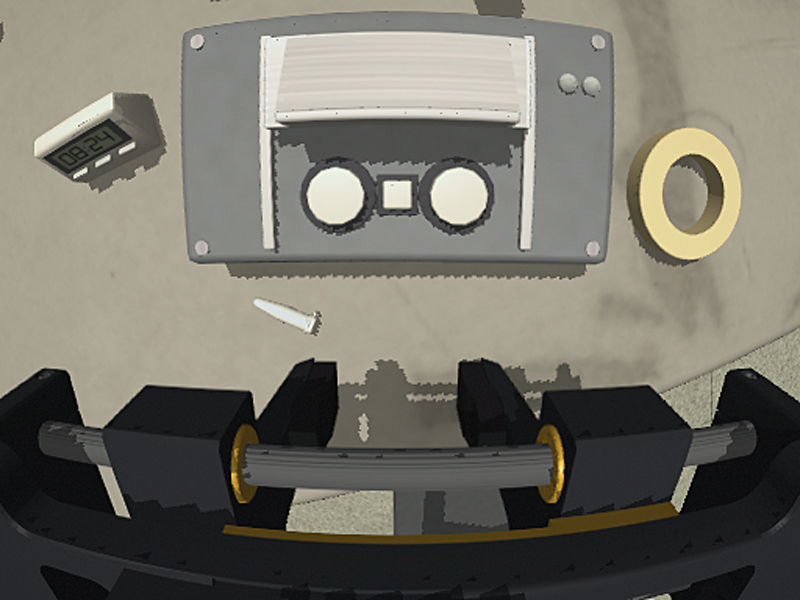

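The keys are up at (336,196) and (460,196), the guard is back at its stop, nothing has been displaced, and the arm is clear.

```bash
python3 -c "
from h import *
print(ticket.sign_off())"
```

```text
the job is handed in; nothing more can be done
None
```

The job is handed in (no verdict came back): the guard is back at its stop, both round keys were held down together for over 3 s at about 19.6 N and sprang up, and the last picture shows the console and its neighbours unmoved.

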